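Make up a cheese basket at the market stall

TASK

A customer wants a basket of small cheeses. Take the wooden carrying basket down off its two hook prongs without dropping it and set it in the middle of the red mat, its length along the mat's length. Clear whatever jars stand on top of the cover of the cheese dish over to the slate, standing upright; only then lift the cover off, stand every small cheese upright and flat on the basket's floor (not stacked), and put the cover back squarely down on the dish, leaving the other goods on the counter where they are.

Things in the scene. Friction and masses are not known exactly. Their poses are not given: they have to be found in the camera images.
- hooks: Fixed dark steel stand: rail 300 mm long along own y on two posts (y = +-125 mm), rail and posts at x = +135 mm, rail top 283 mm high. From it two steel prongs, 8 mm thick, at y = +-32 mm, point to -x, towards the robot, and end at x = -44 mm in tips turned up to 292 mm high. Origin: on the counter below where the basket hangs.
- prongs (a point): Point midway between the prongs at the height of their top edges (274 mm), where the basket's handle bar rests across them at the start. The handle must rise about 20 mm to pass the turned-up tips.
- basket: Loose wooden carrying basket, 0.25 to 0.42 kg: low tray 240 mm (own x) by 150 mm (own y), floor 6 mm thick, walls 6 mm, rims 18 mm high (12 mm above the floor), with a fixed bow handle across its middle (plane x = 0; 26 mm wide uprights on the outside of the long sides, 162 mm over them). Origin: centre of the underside, z up. It hangs with its underside 176 mm above the counter.
- basket_grip (a point): Middle of the handle's straight level bar: 114 mm along the basket's y, 16 mm thick (x), 14 mm high, centre 105 mm above the basket's underside. While it hangs, 56 mm of it between the prongs is free.
- mat: Red rubber counter mat, fixed, 270 mm (own x) by 190 mm (own y), 3 mm thick. Origin: centre of its underside, on the counter.
- slate: Dark slate slab, fixed, 110 mm (own x) by 200 mm (own y), 6 mm thick. Origin: centre of its underside, on the counter.
- dish: Wooden cheese dish, fixed: board 180 mm (own x) by 270 mm (own y), 6 mm thick, with a raised middle 116 by 206 mm, 3 mm higher (top 9 mm above the counter), on which the small cheeses stand in a row along y, hidden while the cover is on. Origin: centre of its underside, on the counter.
- cover: Loose deep wooden cover over the cheeses, about 0.4 kg, an upturned box: outside 140 mm (own x) by 230 mm (own y), 54 mm high to its flat top, walls 6 mm. Origin: centre of its open lower edge, 6 mm above the dish's origin when it is on: its walls then stand on the board around the raised middle, with 6 mm of play all round.
- cover_grip (a point): Point in the dark grip bar that stands on the middle of the cover: bar 56 mm along the cover's y, 18 mm thick (x), 34 mm high; this point is 11 mm below the bar's top, 23 mm above the cover's flat top and 77 mm above its lower edge.
- honey: Loose squat jar of honey, amber with brass cap, 64 mm diameter, 62 mm high, about 0.25 kg. Origin: centre of its underside. At the start it stands on one end of the top of the dish cover, or is absent.
- fig: Loose squat jar of fig jam, dark purple with brass cap, same size as the honey jar, at the other end of the cover, or absent (one or both jars are there).
- cheese1: Small round ridged cheese with a red label on top, 64 mm diameter, 40 mm high, about 0.14 kg, loose. Origin: centre of its underside. At the start on the dish under the cover, or absent (one to three are there).
- cheese2: Small round ridged cheese with a red label on top, 64 mm diameter, 40 mm high, about 0.14 kg, loose. Origin: centre of its underside. At the start on the dish under the cover, or absent (one to three are there).
- cheese3: Small round ridged cheese with a red label on top, 64 mm diameter, 40 mm high, about 0.14 kg, loose. Origin: centre of its underside. At the start on the dish under the cover, or absent (one to three are there).
- tomme: Bystander: large ochre cheese wheel with pale label, 150 mm diameter, 85 mm high. Origin: centre of underside.
- pecorino: Bystander: large grey-brown cheese wheel with red label, 160 mm diameter, 80 mm high. Origin: centre of underside.
- caciotta: Bystander: pale cheese wheel with red label, 120 mm diameter, 60 mm high. Origin: centre of underside.
- bottle: Bystander: amber glass bottle, 68 mm diameter, 220 mm high. Origin: centre of underside.
- knife: Bystander: cheese spatula lying on the counter at the robot's side of the dish.
- price: Bystander: small slate price tag, 65 mm wide, upright in a wooden foot 50 by 70 mm, 71 mm high in all. Origin: centre of underside.
Things that resemble listed ones, but are neither listed nor needed, are in the scene too. Leave any blue look-alike of the fig alone. Leave any pink look-alike of the honey alone.

How it is judged:
By the outcome, as a careful person would: the job done as asked, in the order asked, and still so for the second after the job is handed in, with the robot touching nothing.
Of honey, fig only 1 to 2 are there at a start; the rules pass over those that are not, and their reading is None.
Of cheese1, cheese2, cheese3 only 1 to 3 are there at a start; the rules pass over those that are not, and their reading is None.
At some moment in a run one of honey, fig, cheese1, cheese2, cheese3 may be knocked a few centimetres aside while the robot is not near it.
It also fails if it takes over 210 s, if anything falls off the work surface, if the arm or the gripper's body presses on something with over 40 N, if the wrist force passes 120 N, or if a joint passes its speed limit or range.

ROBOT

A 7-joint arm with a two-finger parallel gripper is mounted at the origin on the work surface. World frame = base frame: x ahead of the robot, y to its left, z up, the work surface at z = 0. Lengths are in m, angles in rad, forces in N, time in s.
With the tool pointing down it reaches from about 0.425 to 0.875 m from the base axis. Payload 9.9 kg.
Tool frame: the origin (TCP) lies between the finger pads; the fingertips stand 19 mm ahead of it and the grasp point (between the pads) is the TCP; z points along the fingers, y is the line along which they close (so a half turn about z gives the same grasp; the last joint's range is limited). The gripper opens to 85 mm and grips with 20 to 120 N. Pads are 22 mm wide; open, the fingers measure 114 mm over their backs; the gripper's body (76 mm by 85 mm) begins 54 mm behind the grasp point. The pads swing forward as they close: fully open they stand 13 mm farther back than shut.
Start: joints at [-1.406, 0.576, 0.025, 1.437, -0.015, 1.129, -0.057], TCP at [0.166, 0.654, 0.25] pointing down, gripper open.
Joint ranges: [-2.76, 2.76], [-0.34, 2.15], [-1.52, 1.57], [0.19, 2.46], [-1.09, 4.23], [0.17, 1.99], [-2.82, 2.82]. Speed limits (rad/s): [2.22, 2.22, 3.01, 3.01, 3.14, 3.14, 3.14].

INTERFACE

Orientations are given as a unit quaternion [w, x, y, z].
In Python, from workcell import manip gives the robot as it stands.
- The arm moves only by the shell command python3 -m inch 'ROWS'. ROWS is JSON, a list of rows, each a list of 3 entries, a list of its own where there are three numbers: the shift along the tool's x, y, z in units of 100 mm (1.0 is 100 mm), then the turn about the tool's z in units of pi rad (1.0 is pi rad), then the opening, from -1 (shut) to 1 (fully open). A call has 1 to 8 rows; each row is the pose to reach, as a shift and turn from the pose commanded when the call began, along the tool's axes at that moment, turning the shorter way round; what a row does not reach only later rows make up. A row lasts 1/8 s, in which the tool goes at most 62.5 mm and 10.7 degrees, less where a joint would pass 70% of its speed; a pose out of reach is approached as far as the arm can. A call with a number of a shift or a turn outside -1 to 1 is refused whole. A call with a gripper value outside its range is refused whole. The fingers move at their own pace and stop on an object; the grip force is fixed at half the most. Time passes only in rows, so rows that repeat a pose let the fingers close. It gives the time, the measured TCP pose, the force, the opening and the grip force at its end, in the units of the state.
- manip.observe(): the state, without advancing time (a new reading comes with each control period).
- manip.grab_frame(name): name is "scene" or "top" or "wrist"; returns a dict with "pixels" (480x640x3 uint8, blue, green, red), "vertical_fov" (degrees; the focal length in pixels is half the picture's height over the tangent of half this angle, whatever the lens; pixels are square), "cx", "cy" (the principal point, pixels), "R" (3x3) and "t" (3): a world point X has camera coordinates R X + t; the wrist camera has in their place "T_tool_cam" (4x4, takes a point from camera to tool coordinates, whose origin is the TCP and whose axes are the flange's). Camera axes: x right, y down, z forward; pixel columns grow to the right and rows downward; lengths in m; the calibration is good to about 2 mm. A picture is of the moment at which its call begins: read the wrist's pose just before it. There is no depth.
- manip.finish_job(): hands the job in; it is judged then, once.
The state is a dict: "time_s": time; "qpos": joint angles; "qvel": joint speeds; "tau": joint torques, N m; "position": TCP position; "ee_rot": TCP orientation; "contact_force": force on the tool from outside, world axes, zero at the start; "torque": the same for the moment, N m; "width": opening from 0.0 (shut) to 1.0 (fully open); "grip_force": force on a finger pad.
Only numpy, scipy, OpenCV 4.12 (cv2) and the standard library are available. Lean on these libraries where they do the work, as an engineer would, in place of code of your own. Each camera call takes 0.05 s, during which the arm holds its last target. There are 200 camera calls.

## Working session

There is one attempt and no reset: what is moved stays moved. The work goes in short steps, Python scripts to look and compute and a shell command to move; the robot and the scene stay as the last step left them, time stands still between calls to the robot, and variables do not carry over. Pictures are saved under pics/ and viewed, at most 14 in all, crops included, and the job is handed in when it is done.

```bash
mkdir -p pics; ls
cat > h.py <<'E'
import numpy as np, cv2
from workcell import manip
from scipy.spatial.transform import Rotation as Ro
def cam(n):
    s=manip.observe(); f=manip.grab_frame(n)
    fl=240/np.tan(np.radians(f["vertical_fov"])/2)
    if n=="wrist":
        q=s["ee_rot"]; Rt=Ro.from_quat([q[1],q[2],q[3],q[0]]).as_matrix()
        T=np.eye(4);T[:3,:3]=Rt;T[:3,3]=s["position"]
        M=T@np.array(f["T_tool_cam"]); R=M[:3,:3].T; t=-R@M[:3,3]
    else: R=np.array(f["R"]);t=np.array(f["t"])
    return dict(im=np.array(f["pixels"]),f=fl,cx=f["cx"],cy=f["cy"],R=R,t=t)
def ray(c,u,v,z):
    d=c["R"].T@np.array([(u-c["cx"])/c["f"],(v-c["cy"])/c["f"],1]); o=-c["R"].T@c["t"]
    return o+d*(z-o[2])/d[2]
def proj(c,X):
    p=c["R"]@np.array(X)+c["t"]; return p[:2]/p[2]*c["f"]+[c["cx"],c["cy"]]
def save(c,n): 
    cv2.imwrite("pics/"+n+".png",c["im"]); np.savez("pics/"+n+".npz",**c)
def load(n): 
    d=np.load("pics/"+n+".npz"); return {k:d[k] for k in d}
E
python3 - <<'E'
from h import *
s=manip.observe(); print({k:np.round(v,3) for k,v in s.items()})
for n in("scene","top"):
    c=cam(n); save(c,n+"0"); print(n,c["f"],c["cx"],c["cy"],-c["R"].T@c["t"],c["R"])
E
```

```text
pics
{'time_s': np.float64(0.0), 'qpos': array([-1.406,  0.577,  0.025,  1.438, -0.015,  1.129, -0.056]), 'qvel': array([ 0.   ,  0.001, -0.002,  0.   ,  0.002,  0.001,  0.001]), 'tau': array([ 1.0000e-03, -7.6576e+01,  2.2500e+00, -2.8596e+01,  1.5000e-02,
        1.3000e-02, -0.0000e+00]), 'position': array([0.166, 0.654, 0.249]), 'ee_rot': array([-0.   ,  0.124,  0.992, -0.001]), 'contact_force': array([-0.566,  0.269,  0.849]), 'torque': array([ 0.056, -0.045,  0.059]), 'grip_force': np.float64(0.0), 'width': np.float64(1.001)}
scene 480.85631495252534 319.70780269964456 236.04523771646538 [0.93593707 0.69215832 1.42720457] [[-0.85091105  0.52519148  0.01114928]
 [ 0.44892315  0.73803596 -0.50375681]
 [-0.27279735 -0.42364706 -0.86377356]]
top 502.27187134351317 320.75672371699574 235.56079859964817 [0.42535553 0.07155314 1.75213883] [[-0.0167805  -0.99985291  0.00354574]
 [-0.99662806  0.0164413  -0.08038782]
 [ 0.0803177  -0.00488273 -0.99675736]]
```

View pics/scene0.png

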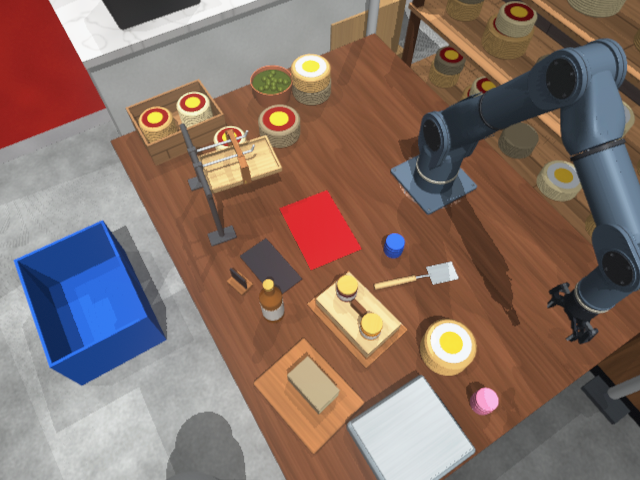

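View pics/top0.png

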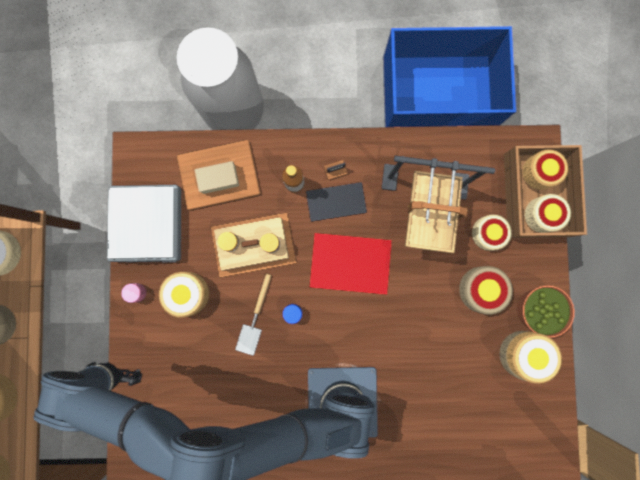

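Run:
```python
from h import *
for n in("top0","scene0"):
    c=load(n); im=c["im"]; hsv=cv2.cvtColor(im,cv2.COLOR_BGR2HSV); H,S,V=cv2.split(hsv)
    def seg(m,z,lab,roi):
        mm=np.zeros_like(m,np.uint8); x0,y0,x1,y1=roi; mm[y0:y1,x0:x1]=m[y0:y1,x0:x1]
        for k in cv2.findContours(mm,0,cv2.CHAIN_APPROX_NONE)[0]:
            if cv2.contourArea(k)<60: continue
            P=np.array([ray(c,*p[0],z)[:2] for p in k]).astype(np.float32)
            r=cv2.minAreaRect(P); print(n,lab,np.round(r[0],4),np.round(r[1],4),round(r[2],1))
    R= {"top0":[(300,225,400,300),(300,175,372,225),(212,225,290,265)],"scene0":[(270,180,370,275),(230,230,310,300),(325,265,395,350)]}[n]
    seg(((H<6)|(H>174))&(S>180)&(V>120),.003,"mat",R[0])
    seg((V<75)&(S<110),.006,"slate",R[1])
    seg((H>18)&(H<32)&(S>140)&(V>150),.122,"caps",R[2])
t=load("top0"); s=load("scene0")
a=cv2.resize(t["im"][140:270,380:500],None,fx=4,fy=4,interpolation=2)
b=cv2.resize(t["im"][205:285,205:305],None,fx=3,fy=3,interpolation=2)
d=cv2.resize(s["im"][265:370,300:415],None,fx=2.5,fy=2.5,interpolation=2)
o=np.zeros((520,790,3),np.uint8); o[:,:480]=a; o[:240,485:785]=b; o[245:245+d.shape[0],485:485+d.shape[1]]=d
cv2.imwrite("pics/crop1.png",o)
```

```text
top0 mat [ 0.4677 -0.0387] [0.2676 0.1876] 84.0
top0 slate [0.7162 0.0737] [0.0773 0.0355] 89.1
scene0 mat [ 0.4711 -0.0358] [0.2697 0.1896] 83.6
scene0 slate [ 0.7963 -0.0065] [0.0139 0.0808] 13.3
```

View pics/crop1.png

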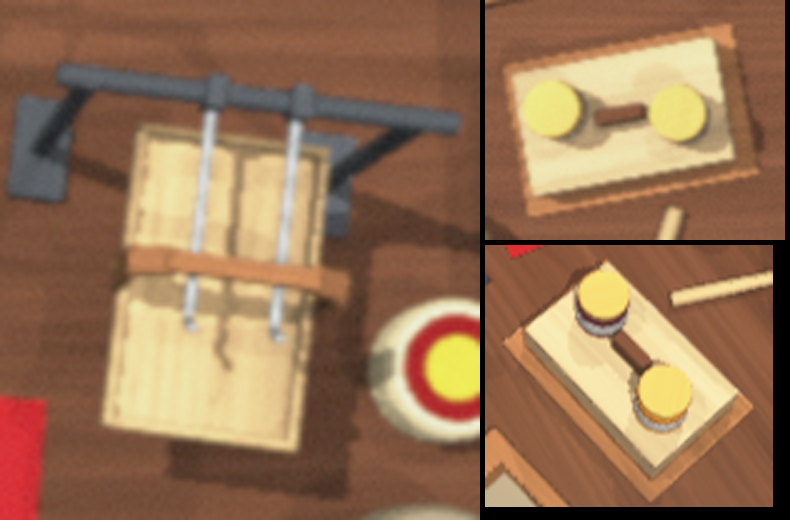

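Run:
```python
from h import *
c=load("top0"); s=load("scene0")
C=lambda u,v,z:ray(c,380+u/4,140+v/4,z)
B=lambda u,v,z:ray(c,205+(u-485)/3,205+v/3,z)
D=lambda u,v,z:ray(s,300+(u-485)/2.5,265+(v-245)/2.5,z)
p=lambda *a:print(a[0],*[np.round(x[:2],4) for x in a[1:]])
p("tips",C(190,322,.29),C(276,335,.29)); p("roots",C(215,92,.283),C(300,100,.283)); p("rail",C(60,75,.283),C(458,122,.283))
p("bar",C(242,265,.288)); p("tray far",C(140,125,.194),C(330,150,.194),C(298,450,.194),C(103,425,.194))
p("caps top",B(552,108,.122),B(678,113,.122),"") if 0 else p("caps top",B(552,108,.122),B(678,113,.122))
p("caps sc",D(664,390,.122),D(604,293,.122))
p("grip",B(620,113,.094)); cc=[B(511,73,.06),B(717,37,.06),B(735,160,.06),B(530,196,.06)];p("cover",*cc,sum(cc)/4)
cc=[ray(c,*x,.006) for x in((306,191),(364,183),(367,214),(310,220))];p("slate",*cc,sum(cc)/4)
```

```text
tips [ 0.5823 -0.2491] [ 0.5717 -0.3117]
roots [ 0.7545 -0.275 ] [ 0.7474 -0.338 ]
rail [ 0.7691 -0.1602] [ 0.729  -0.4547]
bar [ 0.624  -0.2892]
tray far [ 0.749 -0.236] [ 0.7267 -0.3848] [ 0.4913 -0.3506] [ 0.5132 -0.1997]
caps top [0.544  0.3676] [0.5363 0.2311]
caps sc [0.548  0.3726] [0.5399 0.236 ]
grip [0.5393 0.2978]
cover [0.5888 0.4249] [0.6258 0.1924] [0.4866 0.1737] [0.4501 0.4036] [0.5378 0.2987]
slate [0.7239 0.1122] [ 0.7491 -0.0922] [ 0.6391 -0.1002] [0.6213 0.0997] [0.6833 0.0049]
```

```bash
cat >> h.py <<'E'
def st():
    s=manip.observe(); q=s["ee_rot"]; M=Ro.from_quat([q[1],q[2],q[3],q[0]]).as_matrix()
    return np.array(s["position"]),np.degrees(np.arctan2(M[1,1],M[0,1])),s
def plan(x,y,z,a=None):
    p,b,s=st()
    if a is None: a=b
    t=(b-a+180)%360-180
    ar=np.radians(a); d=np.array([x,y,z])-p
    print("at",np.round(p,4),"a=%.1f"%b,"t=%.1f w=%.2f"%(s["time_s"],s["width"]),"F",np.round(s["contact_force"],1))
    print("turn %.3f then shift x %.3f y %.3f z %.3f"%(t/180,*(10*np.array([-np.sin(ar)*d[0]+np.cos(ar)*d[1],np.cos(ar)*d[0]+np.sin(ar)*d[1],-d[2]]))))
E
python3 - <<'E'
from h import *
c=load("top0")
for n,u,v,z in(("tomme",181,294,.085),("bottle",292,171,.22),("price",336,166,.07),("pink",132,293,.06),("blue",292,314,.06),("knife",267,276,0),("knifeblade",247,353,0),("peco",489,290,.08)): print(n,np.round(ray(c,u,v,z),3))
plan(.50,.26,.42,-8.5)
E
```

```text
tomme [0.374 0.527 0.085]
bottle [0.751 0.15  0.22 ]
price [0.797 0.008 0.07 ]
pink [0.379 0.698 0.06 ]
blue [0.301 0.164 0.06 ]
knife [0.429 0.252 0.   ]
knifeblade [0.166 0.323 0.   ]
peco [ 0.37  -0.491  0.08 ]
at [0.1661 0.6538 0.2495] a=75.7 t=0.1 w=1.00 F [ 0.2 -0.8  0.1]
turn 0.468 then shift x -3.402 y 3.884 z -1.705
```

```bash
python3 -m inch '[[[0,0,-0.5],0.058,1],[[0,0,-1],0.117,1],[[0,0,-1],0.175,1],[[0,0,-1],0.234,1],[[0,0,-1],0.292,1],[[0,0,-1],0.35,1],[[0,0,-1],0.41,1],[[0,0,-1],0.468,1]]' >/dev/null
python3 -m inch '[[[-0.2,0.5,-0.3],0,1],[[-0.4,1,-0.7],0,1],[[-0.4,1,-0.7],0,1]]' >/dev/null
python3 -m inch '[[[-0.4,0.5,0],0,1],[[-0.9,1,0],0,1],[[-0.9,1,0],0,1]]' >/dev/null
python3 -m inch '[[[-0.5,0.5,0],0,1],[[-1,1,0],0,1],[[-1,1,0],0,1]]' >/dev/null
python3 -m inch '[[[-0.5,0.4,0],0,1],[[-1,0.85,0],0,1],[[-1,0.85,0],0,1],[[-1,0.85,0],0,1]]'
python3 - <<'E'
from h import *
c=cam("wrist"); save(c,"w1"); plan(.58,-.20,.42,-8.5)
E
```

```text
time_s: 2.72
position: [0.4978, 0.2722, 0.4197]
ee_rot: [-0.001, 0.757, 0.653, -0.0]
contact_force: [-0.9, 0.8, -0.2]
width: 1.001
grip_force: 0.0
at [0.4973 0.2731 0.4197] a=-8.4 t=2.8 w=1.00 F [0.2 1.2 0.8]
turn 0.001 then shift x -4.557 y 1.517 z -0.003
```

View pics/w1.png

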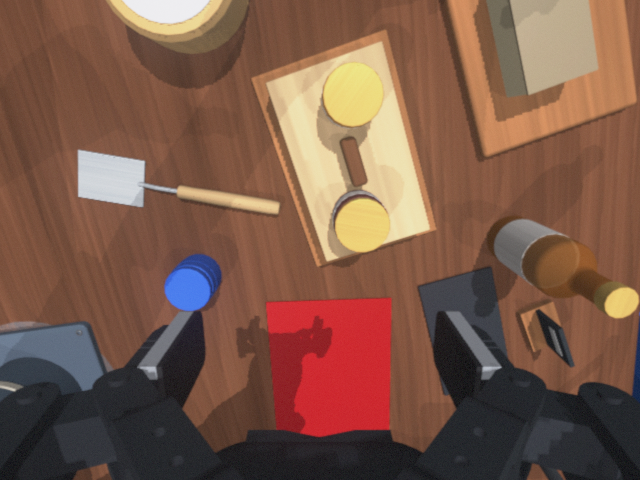

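```bash
python3 - <<'E'
from h import *
c=load("w1"); im=c["im"]; H,S,V=cv2.split(cv2.cvtColor(im,cv2.COLOR_BGR2HSV))
m=((H>20)&(H<32)&(S>135)&(V>140)).astype(np.uint8); m[:,:310]=0;m[:,400:]=0;m[270:]=0
for k in cv2.findContours(m,0,1)[0]:
    if cv2.contourArea(k)>500: (u,v),r=cv2.minEnclosingCircle(k); e=cv2.fitEllipse(k); print("cap",np.round((u,v,r),1),e[0],np.round(ray(c,*e[0],.122),4),"dia",np.linalg.norm(ray(c,u-r,v,.122)-ray(c,u+r,v,.122)))
m=((S<160)&(V<90)|((H<12)&(V<120))).astype(np.uint8); 
print("grip",ray(c,351,159,.094)); 
print("dish",[np.round(ray(c,*p,.006)[:2],4) for p in((253,78),(385,31),(435,230),(320,265))])
m=((H<6)|(H>174))&(S>180)&(V>120); m=m.astype(np.uint8); m[:290]=0
k=max(cv2.findContours(m,0,1)[0],key=cv2.contourArea).reshape(-1,2); print("mat left corners",[np.round(ray(c,*p,.003)[:2],4) for p in((267,303),(391,298))])
print("slate",[np.round(ray(c,*p,.006)[:2],4) for p in((419,286),(491,267))])
E
python3 -m inch '[[[-0.5,0.3,0],0,1],[[-1,0.3,0],0,1],[[-1,0.3,0],0,1]]' >/dev/null
python3 -m inch '[[[-0.5,0.3,0],0,1],[[-1,0.3,0],0,1],[[-1,0.3,0],0,1]]' >/dev/null
python3 -m inch '[[[-0.5,0.3,0],0,1],[[-1,0.3,0],0,1],[[-1,0.3,0],0,1]]' >/dev/null
python3 -m inch '[[[-0.5,0,0],0,1],[[-0.9,0,0],0,1],[[-0.9,0,0],0,1],[[-0.9,0,0],0,1]]'
python3 - <<'E'
from h import *
c=cam("wrist"); save(c,"w2"); plan(.62,-.288,.36,-8.5)
E
```

```text
grip [0.5388093  0.30501302 0.094     ]
dish [array([0.4338, 0.416 ]), array([0.6054, 0.4447]), array([0.6504, 0.1818]), array([0.4812, 0.1536])]
mat left corners [array([0.3928, 0.104 ]), array([0.579 , 0.0847])]
slate [array([0.6215, 0.0994]), array([0.7277, 0.1139])]
time_s: 4.4
position: [0.5307, -0.125, 0.4199]
ee_rot: [-0.001, 0.756, 0.654, 0.0]
contact_force: [0.1, 1.1, -0.2]
width: 1.002
grip_force: 0.0
at [ 0.5306 -0.125   0.4199] a=-8.3 t=4.5 w=1.00 F [ 0.   0.8 -0.5]
turn 0.001 then shift x -1.480 y 1.125 z 0.599
```

View pics/w2.png

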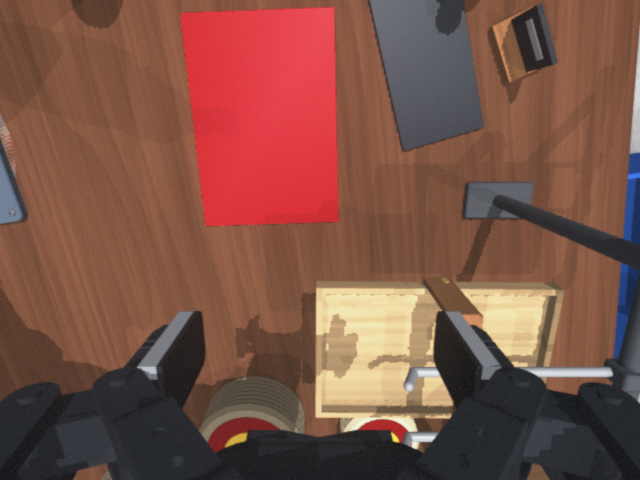

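Run:
```python
from h import *
c=load("w2"); im=c["im"]; H,S,V=cv2.split(cv2.cvtColor(im,cv2.COLOR_BGR2HSV))
m=(((H<6)|(H>174))&(S>180)&(V>120)).astype(np.uint8); m[300:]=0
k=max(cv2.findContours(m,0,1)[0],key=cv2.contourArea).reshape(-1,2)
print("mat",cv2.minAreaRect(np.array([ray(c,*p,.003)[:2] for p in k],np.float32)))
print("slate",[np.round(ray(c,*p,.006)[:2],4) for p in((402,151),(484,127))])
a,b,d=[ray(c,*p,.194) for p in((317,283),(564,287),(317,417))]
for n,v in(("L",b-a),("W",d-a)): print(n,np.linalg.norm(v),np.degrees(np.arctan2(v[1],v[0])))
print("basket c",(b+d)/2)
p1,p2=ray(c,411,374,.274),ray(c,610,373,.274); v=p2-p1; print("prong",p1,p2,np.degrees(np.arctan2(v[1],v[0])))
print("tips",ray(c,410,388,.285),ray(c,405,440,.285))
c=load("w1"); im=c["im"]; 
print("caps",[ray(c,*p,.122) for p in((353,94),(362,225))])
P=[ray(c,*p,.06) for p in((268,86),(383,44),(434,229))]; print("covertop",(P[0]+P[2])/2)
```

```text
mat ((0.4702983796596527, -0.03869043290615082), (0.2689525783061981, 0.18848735094070435), 83.62218475341797)
slate [array([ 0.6469, -0.0988]), array([ 0.7564, -0.0836])]
L 0.23835982365867522 -9.288630553412547
W 0.15499622345736297 -98.3846053906608
basket c [ 0.62494628 -0.29039492  0.194     ]
prong [ 0.58676439 -0.25034032  0.274     ] [ 0.74401597 -0.27229359  0.274     ] -7.94747067965506
tips [ 0.58316602 -0.25475377  0.285     ] [ 0.57526222 -0.30362327  0.285     ]
caps [array([0.54691039, 0.37096757, 0.122     ]), array([0.54010037, 0.23446783, 0.122     ])]
covertop [0.54585615 0.29874262 0.06      ]
```

```bash
python3 -m inch '[[[-0.5,0.4,0],0,1],[[-1,0.8,0],0,1],[[-1,1,0],0.001,1],[[-1,1,0],0.001,1]]' >/dev/null
python3 -m inch '[[[-0.49,0.15,0.3],0,1],[[-0.49,0.15,0.6],0,1],[[-0.49,0.15,0.6],0,1],[[-0.49,0.15,0.6],0,1]]'
python3 - <<'E'
from h import *
c=cam("wrist"); save(c,"w3"); plan(.6225,-.289,.283,-8.5)
E
```

```text
time_s: 5.45
position: [0.622, -0.2907, 0.3618]
ee_rot: [0.001, 0.758, 0.653, 0.001]
contact_force: [0.9, -0.7, -0.1]
width: 0.995
grip_force: 0.0
at [ 0.622  -0.2911  0.3622] a=-8.6 t=5.5 w=1.00 F [-0.4  0.2  0.9]
turn -0.000 then shift x 0.022 y 0.002 z 0.792
```

View pics/w3.png

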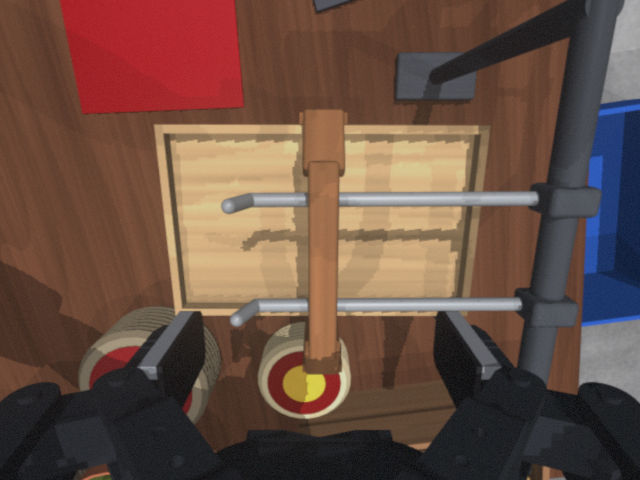

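Run:
```python
from h import *
c=load("w3")
a,b=ray(c,323,199,.288),ray(c,322.5,340,.288); v=b-a
print(a,b,np.degrees(np.arctan2(v[1],v[0])),"mid",(ray(c,323,199,.27)+ray(c,323,305,.27))/2, ray(c,323,252,.288)); p,_,_=st(); print(proj(c,p))
```

```text
[ 0.62983816 -0.25369963  0.288     ] [ 0.61775078 -0.33380104  0.288     ] -98.58124677425506 mid [ 0.62486965 -0.28883824  0.27      ] [ 0.62570152 -0.28178123  0.288     ]
[318.9529393  341.87994749]
```

```bash
python3 -m inch '[[[0.03,0.02,0.2],0,1],[[0.03,0.02,0.5],0,1],[[0.03,0.02,0.79],0,1],[[0.03,0.02,0.79],0,1]]' 
python3 -m inch '[[[0,0,0],0,-1],[[0,0,0],0,-1],[[0,0,0],0,-1],[[0,0,0],0,-1],[[0,0,0],0,-1],[[0,0,0],0,-1],[[0,0,0],0,-1],[[0,0,0],0,-1]]'
```

```text
time_s: 6.0
position: [0.6236, -0.2884, 0.2808]
ee_rot: [-0.001, 0.758, 0.652, -0.0]
contact_force: [0.9, 0.6, 0.6]
width: 1.001
grip_force: 0.0
time_s: 7.0
position: [0.6234, -0.2898, 0.282]
ee_rot: [0.0, 0.759, 0.652, 0.0]
contact_force: [-2.2, 1.9, 5.5]
width: 0.172
grip_force: 58.5
```

```bash
python3 -m inch '[[[0,0,-0.05],0,-1],[[0,0,-0.12],0,-1],[[0,0,-0.2],0,-1],[[0,0,-0.28],0,-1],[[0,0,-0.28],0,-1]]' 
python3 -m inch '[[[0,-0.15,0],0,-1],[[0,-0.35,0],0,-1],[[0,-0.55,0],0,-1],[[0,-0.75,0],0,-1],[[0,-0.9,0],0,-1],[[0,-0.9,0],0,-1]]'
python3 - <<'E'
from h import *
c=cam("wrist"); save(c,"w4"); plan(.47,-.038,.32,-96.3)
E
```

```text
time_s: 7.62
position: [0.6239, -0.29, 0.3102]
ee_rot: [0.001, 0.759, 0.652, 0.0]
contact_force: [-0.8, -0.4, -2.9]
width: 0.174
grip_force: 58.6
time_s: 8.38
position: [0.5339, -0.2763, 0.3096]
ee_rot: [-0.0, 0.759, 0.651, 0.0]
contact_force: [0.5, -0.1, -3.4]
width: 0.175
grip_force: 58.7
at [ 0.5348 -0.2761  0.3095] a=-8.7 t=8.4 w=0.17 F [ 0.5  0.3 -2.7]
turn 0.487 then shift x -0.906 y -2.296 z -0.105
```

View pics/w4.png

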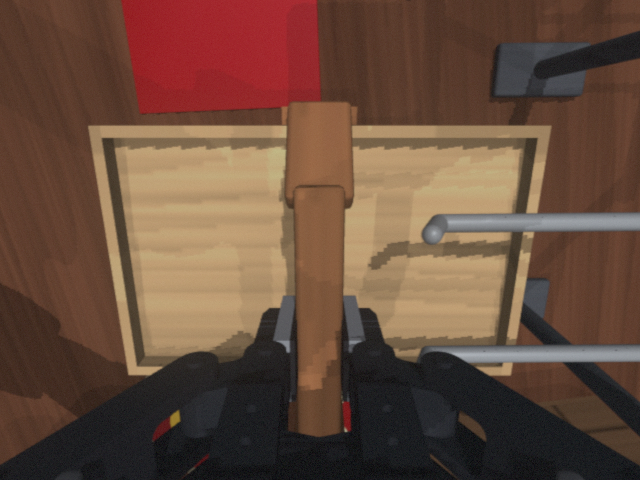

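```bash
python3 -m inch '[[[0,-0.2,0],0,-1],[[0,-0.5,0],0,-1],[[0,-0.8,0],0,-1],[[0,-0.8,0],0,-1]]' >/dev/null
python3 -m inch '[[[0,0,0],0.05,-1],[[0,0,0],0.1,-1],[[0,0,0],0.15,-1],[[0,0,0],0.2,-1],[[0,0,0],0.25,-1],[[0,0,0],0.3,-1],[[0,0,0],0.35,-1],[[0,0,0],0.4,-1]]' >/dev/null
python3 -m inch '[[[0,0,0],0.05,-1],[[0,0,0],0.087,-1],[[0,0,0],0.087,-1],[[0,0,0],0.087,-1]]'
python3 - <<'E'
from h import *
c=load("w4"); P=[ray(c,*p,.3095-.105+.018) for p in((90,127),(550,127),(512,375),(132,375))]
ctr=sum(P)/4; d=ctr[:2]-[.5348,-.2761]; v=P[1]-P[0]; w=P[0]-P[3]; print("offset world",d,np.degrees(np.arctan2(v[1],v[0])),np.linalg.norm(v),np.linalg.norm(w))
plan(.4703,-.038,.2,-96.3)
E
```

```text
time_s: 10.42
position: [0.4563, -0.2641, 0.3092]
ee_rot: [0.0, 0.999, -0.054, -0.0]
contact_force: [-0.2, 0.8, -3.7]
width: 0.172
grip_force: 58.9
offset world [ 0.00013361 -0.0017266 ] -8.746120667433333 0.23771725876365507 0.14868932817388006
at [ 0.4563 -0.2641  0.3092] a=-96.1 t=10.4 w=0.17 F [-0.2  0.8 -3.7]
turn 0.001 then shift x -0.109 y -2.263 z 1.092
```

```bash
python3 -m inch '[[[0,-0.3,0],0,-1],[[0,-0.6,0],0,-1],[[0,-1,0.3],0,-1],[[0,-1,0.5],0,-1]]' >/dev/null
python3 -m inch '[[[-0.09,-0.3,0.2],0,-1],[[-0.09,-0.7,0.4],0,-1],[[-0.09,-1,0.6],0,-1],[[-0.09,-1,0.8],0,-1]]' >/dev/null
python3 -m inch '[[[0,-0.26,0.1],0,-1],[[0,-0.26,0.3],0,-1],[[0,-0.26,0.4],0,-1],[[0,-0.26,0.5],0,-1],[[0,-0.26,0.5],0,-1]]'
python3 - <<'E'
from h import *
plan(.472,-.038,.109,-96.3)
E
```

```text
time_s: 12.05
position: [0.4715, -0.0388, 0.1291]
ee_rot: [-0.0, 0.998, -0.055, -0.0]
contact_force: [0.6, 0.6, -3.5]
width: 0.172
grip_force: 59.3
at [ 0.4715 -0.0388  0.1291] a=-96.4 t=12.1 w=0.17 F [ 0.6  0.6 -3.5]
turn -0.000 then shift x 0.004 y -0.009 z 0.201
```

```bash
python3 -m inch '[[[0,-0.01,0.07],0,-1],[[0,-0.01,0.12],0,-1],[[0,-0.01,0.16],0,-1],[[0,-0.01,0.19],0,-1],[[0,-0.01,0.20],0,-1],[[0,-0.01,0.205],0,-1],[[0,-0.01,0.205],0,-1]]'
```

```text
time_s: 12.92
position: [0.4717, -0.0376, 0.109]
ee_rot: [-0.0, 0.998, -0.055, 0.0]
contact_force: [-1.5, -0.1, 2.0]
width: 0.171
grip_force: 60.1
```

```bash
python3 -m inch '[[[0,0,0],0,0],[[0,0,0],0,1],[[0,0,0],0,1],[[0,0,0],0,1],[[0,0,-0.4],0,1],[[0,0,-0.9],0,1],[[0,0,-0.9],0,1]]' >/dev/null
python3 -m inch '[[[0,0,-0.6],-0.055,1],[[0,0,-0.6],-0.11,1],[[0,0,-0.6],-0.165,1],[[0,0,-0.6],-0.22,1],[[0,0,-0.6],-0.275,1],[[0,0,-0.6],-0.33,1],[[0,0,-0.6],-0.385,1],[[0,0,-0.6],-0.44,1]]' >/dev/null
python3 -m inch '[[[0,0,0],-0.055,1],[[0,0,0],-0.11,1],[[0,0,0],-0.147,1],[[0,0,0],-0.147,1],[[0,0,0],-0.147,1]]'
python3 - <<'E'
from h import *
plan(.540,.2345,.24,9.4)
c=cam("top"); save(c,"t2"); cv2.imwrite("pics/t2c.png",cv2.resize(c["im"][150:310,200:400],None,fx=3,fy=3))
E
```

```text
time_s: 15.42
position: [0.4715, -0.0375, 0.2585]
ee_rot: [-0.0, 0.648, 0.761, -0.0]
contact_force: [-0.8, 0.3, -1.0]
width: 1.003
grip_force: 0.0
at [ 0.4715 -0.0375  0.2585] a=9.2 t=15.4 w=1.00 F [-0.8  0.3 -1. ]
turn -0.001 then shift x 2.571 y 1.120 z 0.185
```

View pics/t2c.png

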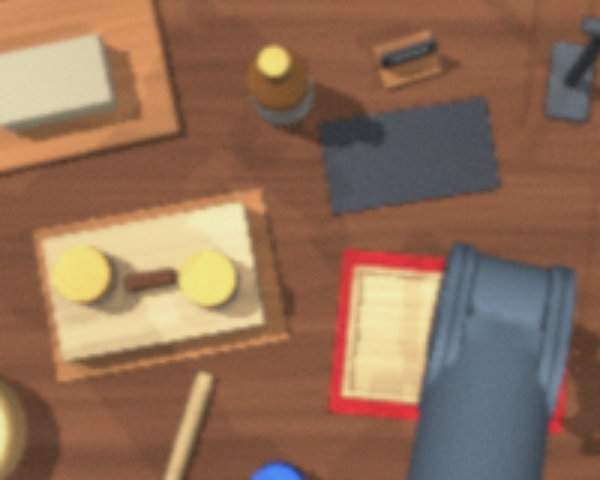

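```bash
python3 -m inch '[[[0.5,0.25,0],0,1],[[1,0.5,0],0,1],[[1,0.5,0],0,1]]' >/dev/null
python3 -m inch '[[[0.5,0.25,0],0,1],[[1,0.5,0.1],0,1],[[1,0.5,0.1],0,1]]' >/dev/null
python3 -m inch '[[[0.57,0.12,0.1],0,1],[[0.57,0.12,0.1],0,1],[[0.57,0.12,0.1],0,1]]'
python3 - <<'E'
from h import *
plan(.540,.2345,.098,9.4)
c=cam("wrist"); save(c,"w5")
im=c["im"]; H,S,V=cv2.split(cv2.cvtColor(im,cv2.COLOR_BGR2HSV))
m=((H>20)&(H<34)&(S>120)&(V>150)).astype(np.uint8)
for k in cv2.findContours(cv2.morphologyEx(m,2,np.ones((5,5))),0,1)[0]:
    if cv2.contourArea(k)>800: e=cv2.fitEllipse(k); print(np.round(e[0]),np.round(e[1]),np.round(ray(c,*e[0],.122),4))
E
```

```text
time_s: 16.6
position: [0.5405, 0.2328, 0.2387]
ee_rot: [0.0, 0.648, 0.762, -0.001]
contact_force: [-0.7, -1.0, 0.1]
width: 1.001
grip_force: 0.0
at [0.5405 0.2328 0.2387] a=9.2 t=16.6 w=1.00 F [-0.7 -1.   0.1]
turn -0.001 then shift x 0.018 y -0.002 z 1.407
[318. 253.] [59. 83.] [0.5405 0.2276 0.122 ]
```

View pics/w5.png

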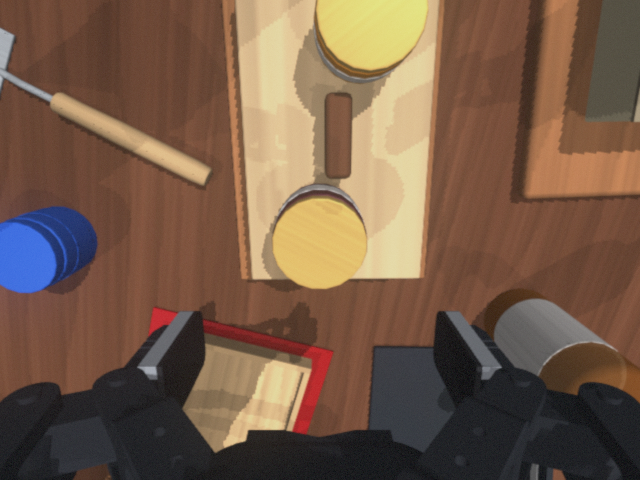

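```bash
python3 -m inch '[[[0.025,0,0.4],0,1],[[0.025,0,0.8],0,1],[[0.025,0,1],0,1],[[0.025,0,1],0,1]]' >/dev/null
python3 -m inch '[[[0,0,0.2],0,1],[[0,0,0.4],0,1],[[0,0,0.4],0,1]]' 
python3 -m inch '[[[0,0,0],0,-1],[[0,0,0],0,-1],[[0,0,0],0,-1],[[0,0,0],0,-1],[[0,0,0],0,-1],[[0,0,0],0,-1]]'
python3 -m inch '[[[0,0,-0.3],0,-1],[[0,0,-0.6],0,-1],[[0,0,-1],0,-1],[[0,0,-1],0,-1]]'
python3 - <<'E'
from h import *
plan(.692,-.038,.2,9.4); plan(.684,.047,.2,9.4)
E
```

```text
time_s: 17.52
position: [0.5402, 0.2358, 0.0992]
ee_rot: [0.0, 0.648, 0.762, -0.0]
contact_force: [0.2, -0.3, 0.4]
width: 0.999
grip_force: 0.0
time_s: 18.27
position: [0.5409, 0.2365, 0.1007]
ee_rot: [0.0, 0.647, 0.762, 0.001]
contact_force: [-1.9, -0.9, 8.7]
width: 0.731
grip_force: 64.0
time_s: 18.77
position: [0.5419, 0.2369, 0.2025]
ee_rot: [0.001, 0.647, 0.762, 0.003]
contact_force: [0.3, -1.2, -1.9]
width: 0.729
grip_force: 67.1
at [0.5419 0.2369 0.2025] a=9.3 t=18.8 w=0.73 F [ 0.3 -1.2 -1.9]
turn -0.001 then shift x -2.957 y 1.032 z 0.025
at [0.5419 0.2369 0.2025] a=9.3 t=18.8 w=0.73 F [ 0.3 -1.2 -1.9]
turn -0.001 then shift x -2.106 y 1.092 z 0.025
```

```bash
python3 -m inch '[[[-0.4,0,0],0,-1],[[-0.9,0,0],0,-1],[[-1,0.1,0],0,-1],[[-1,0.1,0],0,-1]]' >/dev/null
python3 -m inch '[[[-0.4,0.1,0],0,-1],[[-0.9,0.3,0],0,-1],[[-1,0.5,0],0,-1],[[-1,0.5,0],0,-1]]' >/dev/null
python3 -m inch '[[[-0.4,0.2,0],0,-1],[[-0.8,0.4,0],0,-1],[[-0.96,0.43,0],0,-1],[[-0.96,0.43,0],0,-1],[[-0.96,0.43,0.4],0,-1],[[-0.96,0.43,0.8],0,-1],[[-0.96,0.43,1],0,-1],[[-0.96,0.43,1],0,-1]]'
python3 - <<'E'
from h import *
plan(.692,-.038,.0475,9.4)
E
```

```text
time_s: 20.78
position: [0.6888, -0.0369, 0.0978]
ee_rot: [-0.001, 0.647, 0.763, -0.001]
contact_force: [0.2, -1.1, -2.4]
width: 0.73
grip_force: 67.0
at [ 0.6888 -0.0369  0.0978] a=9.4 t=20.8 w=0.73 F [ 0.2 -1.1 -2.4]
turn 0.000 then shift x -0.016 y 0.030 z 0.503
```

```bash
python3 -m inch '[[[-0.02,0.03,0.2],0,-1],[[-0.02,0.03,0.35],0,-1],[[-0.02,0.03,0.43],0,-1],[[-0.02,0.03,0.48],0,-1],[[-0.02,0.03,0.51],0,-1],[[-0.02,0.03,0.51],0,-1]]'
```

```text
time_s: 21.52
position: [0.6931, -0.0402, 0.0479]
ee_rot: [0.0, 0.647, 0.762, 0.0]
contact_force: [-0.5, -0.0, -3.6]
width: 0.729
grip_force: 67.0
```

```bash
python3 -m inch '[[[0,0,0.01],0,-1],[[0,0,0.02],0,-1],[[0,0,0.02],0,-1]]'; python3 -m inch '[[[0,0,0.01],0,-1],[[0,0,0.01],0,-1]]'
```

```text
time_s: 21.9
position: [0.6933, -0.0403, 0.0468]
ee_rot: [0.0, 0.647, 0.762, 0.0]
contact_force: [-1.8, 0.5, 4.8]
width: 0.729
grip_force: 67.9
time_s: 22.15
position: [0.6933, -0.0402, 0.0468]
ee_rot: [0.0, 0.647, 0.762, 0.001]
contact_force: [-5.2, 1.5, 13.3]
width: 0.733
grip_force: 68.8
```

```bash
python3 -m inch '[[[0,0,-0.01],0,0.6],[[0,0,-0.01],0,1],[[0,0,-0.01],0,1],[[0,0,-0.01],0,1]]'>/dev/null; python3 -m inch '[[[0,0,-0.4],0,1],[[0,0,-0.9],0,1],[[0,0,-1],0,1],[[0,0,-1],0,1]]' >/dev/null
python3 -m inch '[[[0.2,-0.2,-0.5],0,1],[[0.5,-0.5,-0.9],0,1],[[0.8,-0.8,-0.9],0,1],[[1,-1,-0.9],0,1],[[1,-1,-0.9],0,1]]'
python3 - <<'E'
from h import *
plan(.5465,.370,.238,9.4)
E
```

```text
time_s: 23.78
position: [0.5762, 0.0443, 0.2344]
ee_rot: [-0.002, 0.646, 0.763, -0.001]
contact_force: [-0.2, 0.1, -0.1]
width: 1.004
grip_force: 0.0
at [0.5762 0.0443 0.2344] a=9.5 t=23.8 w=1.00 F [-0.2  0.1 -0.1]
turn 0.000 then shift x 3.262 y 0.239 z -0.036
```

```bash
python3 -m inch '[[[0.5,0,0],0,1],[[1,0,0],0,1],[[1,0,0],0,1]]' >/dev/null
python3 -m inch '[[[0.5,0.1,0],0,1],[[1,0.1,0],0,1],[[1,0.1,0],0,1]]' >/dev/null
python3 -m inch '[[[0.5,0.14,0],0,1],[[1,0.14,0],0,1],[[1.0,0.14,0],0,1]]' >/dev/null
python3 -m inch '[[[0.26,0,0],0,1],[[0.26,0,0],0,1],[[0.26,0,0],0,1]]'
python3 - <<'E'
from h import *
plan(.5465,.370,.098,9.4)
c=cam("wrist"); save(c,"w6")
im=c["im"]; H,S,V=cv2.split(cv2.cvtColor(im,cv2.COLOR_BGR2HSV))
m=((H>20)&(H<34)&(S>135)&(V>140)).astype(np.uint8)[:,200:450]
for k in cv2.findContours(cv2.morphologyEx(m,2,np.ones((5,5))),0,1)[0]:
    if cv2.contourArea(k)>800: e=cv2.fitEllipse(k); u=e[0][0]+200; v=e[0][1]; print(u,v,np.round(e[1]),np.round(ray(c,u,v,.122),4))
E
```

```text
time_s: 25.28
position: [0.5496, 0.3665, 0.2356]
ee_rot: [0.0, 0.648, 0.762, -0.0]
contact_force: [-0.0, 0.3, 0.1]
width: 0.994
grip_force: 0.0
at [0.5496 0.3665 0.2356] a=9.3 t=25.3 w=0.99 F [-0.   0.3  0.1]
turn -0.001 then shift x 0.039 y -0.025 z 1.376
```

View pics/w6.png

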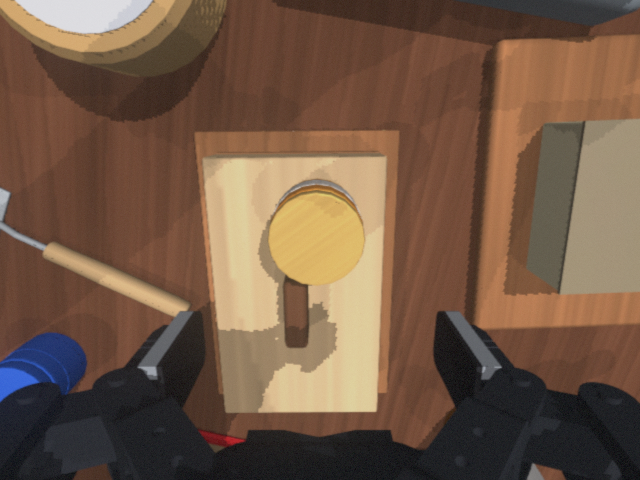

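```bash
python3 -m inch '[[[0.035,-0.02,0.4],0,1],[[0.035,-0.02,0.8],0,1],[[0.035,-0.02,1],0,1],[[0.035,-0.02,1],0,1]]' >/dev/null
python3 -m inch '[[[0,0,0.2],0,1],[[0,0,0.37],0,1],[[0,0,0.37],0,1]]' 
python3 -m inch '[[[0,0,0],0,-1],[[0,0,0],0,-1],[[0,0,0],0,-1],[[0,0,0],0,-1],[[0,0,0],0,-1],[[0,0,0],0,-1]]'
python3 -m inch '[[[0,0,-0.3],0,-1],[[0,0,-0.6],0,-1],[[0,0,-1],0,-1],[[0,0,-1],0,-1]]'
python3 - <<'E'
from h import *
plan(.5405,.054,.2,9.4); plan(.682,.050,.2,9.4)
E
```

```text
time_s: 26.2
position: [0.5461, 0.3706, 0.0982]
ee_rot: [-0.0, 0.647, 0.762, -0.001]
contact_force: [-0.2, -0.2, 0.3]
width: 1.0
grip_force: 0.0
time_s: 26.95
position: [0.5472, 0.3712, 0.1002]
ee_rot: [0.0, 0.647, 0.762, 0.001]
contact_force: [-0.8, -0.8, 6.0]
width: 0.729
grip_force: 65.8
time_s: 27.45
position: [0.5481, 0.3715, 0.2025]
ee_rot: [0.001, 0.647, 0.762, 0.003]
contact_force: [-0.2, -0.5, -1.8]
width: 0.729
grip_force: 66.2
at [0.5481 0.3715 0.2025] a=9.3 t=27.4 w=0.73 F [-0.2 -0.5 -1.8]
turn -0.000 then shift x -3.120 y -0.594 z 0.025
at [0.5481 0.3715 0.2025] a=9.3 t=27.4 w=0.73 F [-0.2 -0.5 -1.8]
turn -0.000 then shift x -3.391 y 0.796 z 0.025
```

```bash
python3 -m inch '[[[-0.4,0,0],0,-1],[[-0.9,-0.2,0],0,-1],[[-1,-0.2,0],0,-1],[[-1,-0.2,0],0,-1]]' >/dev/null
python3 -m inch '[[[-0.4,0,0],0,-1],[[-0.9,0,0],0,-1],[[-1,0,0],0,-1],[[-1,0,0],0,-1]]' >/dev/null
python3 -m inch '[[[-0.4,0,0],0,-1],[[-0.9,0,0],0,-1],[[-1,0,0],0,-1],[[-1,0,0],0,-1]]' >/dev/null
python3 -m inch '[[[-0.44,0.3,0],0,-1],[[-0.44,0.7,0],0,-1],[[-0.44,1,0],0,-1],[[-0.44,1,0],0,-1],[[-0.44,1,0.4],0,-1],[[-0.44,1,0.8],0,-1],[[-0.44,1,1],0,-1],[[-0.44,1,1],0,-1]]'
python3 - <<'E'
from h import *
plan(.683,.045,.0467,9.4)
E
```

```text
time_s: 29.95
position: [0.6801, 0.0457, 0.0977]
ee_rot: [-0.001, 0.647, 0.763, -0.001]
contact_force: [0.6, 0.9, -1.5]
width: 0.73
grip_force: 66.5
at [0.6801 0.0457 0.0977] a=9.4 t=29.9 w=0.73 F [ 0.6  0.9 -1.5]
turn -0.000 then shift x -0.012 y 0.027 z 0.510
```

```bash
python3 -m inch '[[[0,0.03,0.2],0,-1],[[0,0.03,0.35],0,-1],[[0,0.03,0.43],0,-1],[[0,0.03,0.48],0,-1],[[0,0.03,0.51],0,-1],[[0,0.03,0.53],0,-1],[[0,0.03,0.53],0,-1]]'
```

```text
time_s: 30.82
position: [0.6843, 0.0449, 0.0463]
ee_rot: [0.0, 0.647, 0.762, 0.0]
contact_force: [-0.5, -0.2, 0.2]
width: 0.728
grip_force: 66.7
```

```bash
python3 -m inch '[[[0,0,0.005],0,-1],[[0,0,0.01],0,-1],[[0,0,0.01],0,-1]]'; python3 -m inch '[[[0,0,0],0,0.6],[[0,0,0],0,1],[[0,0,0],0,1],[[0,0,0],0,1]]'>/dev/null; python3 -m inch '[[[0,0,-0.4],0,1],[[0,0,-0.9],0,1],[[0,0,-1],0,1],[[0,0,-1],0,1]]' >/dev/null
python3 -m inch '[[[0,-0.2,-0.5],0,1],[[0,-0.5,-0.9],0,1],[[0.3,-0.8,-0.9],0,1],[[0.6,-1,-0.9],0,1],[[1,-1,-0.9],0,1]]'
python3 - <<'E'
from h import *
plan(.542,.300,.22,9.4)
E
```

```text
time_s: 31.2
position: [0.6844, 0.0449, 0.0462]
ee_rot: [0.0, 0.647, 0.762, 0.0]
contact_force: [-3.8, -0.0, 10.8]
width: 0.728
grip_force: 67.6
time_s: 32.83
position: [0.5672, 0.1273, 0.2336]
ee_rot: [-0.001, 0.648, 0.762, -0.001]
contact_force: [0.7, -0.7, 1.0]
width: 0.999
grip_force: 0.0
at [0.5672 0.1273 0.2336] a=9.2 t=32.8 w=1.00 F [ 0.7 -0.7  1. ]
turn -0.001 then shift x 1.745 y 0.034 z 0.136
```

```bash
python3 -m inch '[[[0.5,0,0],0,1],[[1,0.03,0],0,1],[[1,0.03,0],0,1]]' >/dev/null
python3 -m inch '[[[0.5,0,0.14],0,1],[[0.75,0,0.14],0,1],[[0.75,0,0.14],0,1],[[0.75,0,0.14],0,1]]'
python3 - <<'E'
from h import *
c=cam("wrist"); save(c,"w7"); plan(.542,.300,.083,9.4); t=cam("top"); save(t,"t3")
o=np.zeros((480,800,3),np.uint8); o[:,:640]=c["im"]; o[:120,640:]=t["im"][160:280,290:450]; o[130:370,640:]=cv2.resize(t["im"][170:230,300:340],(160,240)); cv2.imwrite("pics/w7c.png",o)
E
```

```text
time_s: 33.7
position: [0.544, 0.2989, 0.2201]
ee_rot: [0.0, 0.648, 0.762, -0.001]
contact_force: [0.2, -0.5, 0.1]
width: 1.001
grip_force: 0.0
at [0.5442 0.2987 0.2204] a=9.2 t=33.8 w=1.00 F [ 0.4 -0.4  0.3]
turn -0.001 then shift x 0.016 y -0.019 z 1.374
```

View pics/w7c.png

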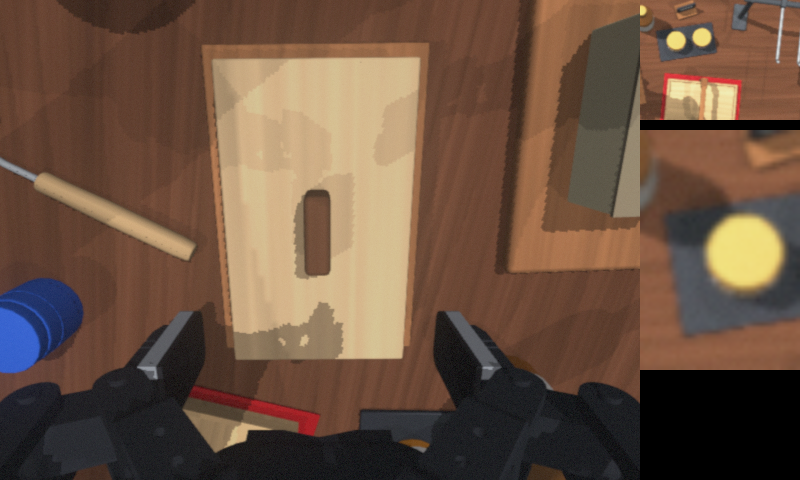

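Run:
```python
from h import *
c=load("w7"); print("grip",ray(c,317.5,233,.094)); P=[ray(c,*p,.06) for p in((212,58),(420,57),(403,359),(234,359))]; print("cover",sum(P)/4)
v=P[0]+P[1]-P[2]-P[3]; print("yaw",np.degrees(np.arctan2(v[1],v[0]))-90, np.linalg.norm(v)/2,np.linalg.norm(P[1]-P[0]))
t=load("t3"); im=t["im"]; H,S,V=cv2.split(cv2.cvtColor(im,cv2.COLOR_BGR2HSV)); m=((H>20)&(H<34)&(S>120)&(V>150)).astype(np.uint8)
m[:185]=0;m[225:]=0;m[:,:300]=0;m[:,372:]=0
for k in cv2.findContours(m,0,1)[0]:
    if cv2.contourArea(k)>50: e=cv2.fitEllipse(k); print("jar",ray(t,*e[0],.068),e[1])
```

```text
grip [0.54202963 0.30425526 0.094     ]
cover [0.54227004 0.30101209 0.06      ]
yaw 9.626525951065432 0.22889935552854732 0.1378115598379983
jar [0.68184784 0.04455762 0.068     ] (16.36195182800293, 17.69279670715332)
jar [ 0.69097066 -0.04295756  0.068     ] (16.495615005493164, 17.330827713012695)
```

```bash
python3 -m inch '[[[0.035,-0.015,0.4],-0.002,1],[[0.035,-0.015,0.8],-0.002,1],[[0.035,-0.015,1],-0.002,1],[[0.035,-0.015,1],-0.002,1]]' >/dev/null
python3 -m inch '[[[0,0,0.2],0,1],[[0,0,0.35],0,1],[[0,0,0.35],0,1]]' 
python3 -m inch '[[[0,0,0],0,-1],[[0,0,0],0,-1],[[0,0,0],0,-1],[[0,0,0],0,-1],[[0,0,0],0,-1],[[0,0,0],0,-1],[[0,0,0],0,-1],[[0,0,0],0,-1]]'
```

```text
time_s: 34.67
position: [0.5416, 0.3034, 0.0854]
ee_rot: [-0.0, 0.645, 0.764, -0.001]
contact_force: [0.7, 0.2, 0.7]
width: 0.999
grip_force: 0.0
time_s: 35.67
position: [0.5419, 0.3039, 0.0862]
ee_rot: [0.0, 0.645, 0.764, 0.0]
contact_force: [-2.7, -0.5, 6.3]
width: 0.199
grip_force: 60.5
```

```bash
python3 -m inch '[[[0,0,-0.1],0,-1],[[0,0,-0.25],0,-1],[[0,0,-0.4],0,-1],[[0,0,-0.6],0,-1],[[0,0,-0.8],0,-1],[[0,0,-1],0,-1],[[0,0,-1],0,-1]]' 
python3 -m inch '[[[0,0,-0.3],0,-1],[[0,0,-0.4],0,-1],[[0,0,-0.4],0,-1]]'
python3 - <<'E'
from h import *
plan(.185,.525,.2,9.7)
E
```

```text
time_s: 36.55
position: [0.5427, 0.3041, 0.1879]
ee_rot: [0.001, 0.645, 0.764, 0.002]
contact_force: [-0.5, 0.1, -2.8]
width: 0.201
grip_force: 59.4
time_s: 36.92
position: [0.5419, 0.3039, 0.2257]
ee_rot: [0.0, 0.645, 0.764, 0.0]
contact_force: [-0.2, 0.3, -3.5]
width: 0.2
grip_force: 59.4
at [0.5419 0.3039 0.2257] a=9.7 t=36.9 w=0.20 F [-0.2  0.3 -3.5]
turn -0.000 then shift x 2.781 y -3.145 z 0.257
```

```bash
python3 -m inch '[[[0.3,-0.3,0],0,-1],[[0.6,-0.7,0],0,-1],[[0.9,-1,0],0,-1],[[0.9,-1,0],0,-1]]' >/dev/null
python3 -m inch '[[[0.3,-0.3,0],0,-1],[[0.6,-0.7,0],0,-1],[[0.95,-1,0],0,-1],[[0.95,-1,0],0,-1]]' >/dev/null
python3 -m inch '[[[0.3,-0.3,0],0,-1],[[0.6,-0.7,0],0,-1],[[0.93,-1,0],0,-1],[[0.93,-1,0],0,-1]]' >/dev/null
python3 -m inch '[[[0,-0.14,0],0,-1],[[0,-0.14,0.3],0,-1],[[0,-0.14,0.6],0,-1],[[0,-0.14,0.9],0,-1],[[0,-0.14,0.9],0,-1]]'
python3 - <<'E'
from h import *
plan(.185,.525,.0803,9.7)
E
```

```text
time_s: 39.05
position: [0.1859, 0.5228, 0.1342]
ee_rot: [0.001, 0.646, 0.764, -0.002]
contact_force: [0.2, -0.3, -1.9]
width: 0.199
grip_force: 59.6
at [0.1859 0.5228 0.1342] a=9.6 t=39.0 w=0.20 F [ 0.2 -0.3 -1.9]
turn -0.001 then shift x 0.023 y -0.005 z 0.539
```

```bash
python3 -m inch '[[[0,0,0.2],0,-1],[[0,0,0.35],0,-1],[[0,0,0.44],0,-1],[[0,0,0.49],0,-1],[[0,0,0.52],0,-1],[[0,0,0.54],0,-1],[[0,0,0.54],0,-1]]'
python3 -m inch '[[[0,0,0.005],0,-1],[[0,0,0.005],0,-1]]'
```

```text
time_s: 39.92
position: [0.1855, 0.5251, 0.0819]
ee_rot: [-0.0, 0.645, 0.764, 0.0]
contact_force: [0.4, 0.7, -3.5]
width: 0.201
grip_force: 59.8
time_s: 40.17
position: [0.1855, 0.5251, 0.0814]
ee_rot: [-0.0, 0.645, 0.764, 0.0]
contact_force: [0.7, 0.0, -2.5]
width: 0.201
grip_force: 59.8
```

```bash
python3 -m inch '[[[0,0,0.01],0,-1],[[0,0,0.015],0,-1],[[0,0,0.02],0,-1],[[0,0,0.02],0,-1]]'
```

```text
time_s: 40.67
position: [0.1855, 0.5251, 0.0802]
ee_rot: [-0.0, 0.645, 0.764, 0.0]
contact_force: [-2.7, -2.9, 10.3]
width: 0.201
grip_force: 61.7
```

Down. Release, rise, and return over the dish to look at the cheeses.

```bash
python3 -m inch '[[[0,0,-0.01],0,0],[[0,0,-0.01],0,1],[[0,0,-0.01],0,1],[[0,0,-0.01],0,1],[[0,0,-0.3],0,1],[[0,0,-0.7],0,1],[[0,0,-1],0,1],[[0,0,-1],0,1]]'
python3 -m inch '[[[-0.2,0.3,-0.5],0,1],[[-0.5,0.6,-0.7],0,1],[[-0.8,1,-0.7],0,1],[[-0.8,1,-0.7],0,1]]' >/dev/null
python3 -m inch '[[[-0.3,0.3,0],0,1],[[-0.6,0.6,0],0,1],[[-0.9,1,0],0,1],[[-0.9,1,0],0,1]]' >/dev/null
python3 -m inch '[[[-0.3,0.3,0],0,1],[[-0.6,0.6,0],0,1],[[-0.9,1,0],0,1],[[-0.9,1,0],0,1],[[-0.9,1,0],0,1]]'
python3 - <<'E'
from h import *
c=cam("wrist"); save(c,"w8"); plan(.542,.300,.25,9.5)
t=cam("top"); save(t,"t4")
o=np.zeros((480,800,3),np.uint8); o[:,:640]=c["im"]; o[:160,640:]=t["im"][160:320,290:450]; o[165:325,640:]=t["im"][230:390,100:260]; cv2.imwrite("pics/w8c.png",o)
E
```

```text
time_s: 41.68
position: [0.186, 0.5262, 0.1813]
ee_rot: [-0.001, 0.645, 0.764, 0.002]
contact_force: [-0.5, -0.2, 0.1]
width: 1.001
grip_force: 0.0
time_s: 43.3
position: [0.5237, 0.3204, 0.2482]
ee_rot: [-0.001, 0.645, 0.765, -0.001]
contact_force: [-0.5, 0.6, -1.1]
width: 0.998
grip_force: 0.0
at [0.5234 0.3207 0.2484] a=9.8 t=43.4 w=1.00 F [ 0.8 -1.2  0.1]
turn 0.002 then shift x -0.235 y 0.149 z -0.016
```

View pics/w8c.png

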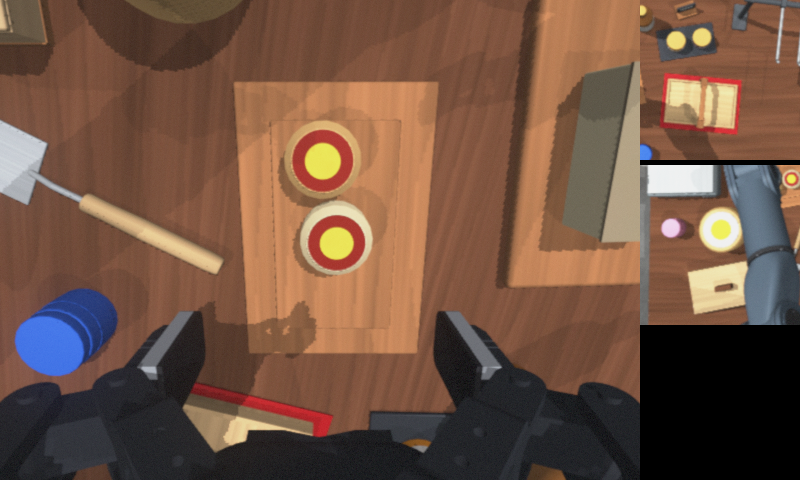

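Run:
```python
from h import *
c=load("w8"); im=c["im"]; H,S,V=cv2.split(cv2.cvtColor(im,cv2.COLOR_BGR2HSV)); m=((H>24)&(H<36)&(S>150)&(V>150)).astype(np.uint8); m[:,:270]=0;m[:,400:]=0;m[300:]=0
for k in cv2.findContours(m,0,1)[0]:
    if cv2.contourArea(k)>200: e=cv2.fitEllipse(k); print("cheese",e[0],e[1],ray(c,*e[0],.049))
t=load("t4"); im=t["im"]; H,S,V=cv2.split(cv2.cvtColor(im,cv2.COLOR_BGR2HSV)); red=(((H<6)|(H>174))&(S>180)).astype(np.uint8)
m=((H>10)&(H<30)&(V>100)).astype(np.uint8); roi=np.zeros_like(m); roi[228:300,306:396]=1
ks=cv2.findContours(red*roi,0,1)[0]; k=max(ks,key=cv2.contourArea); hull=cv2.convexHull(k); M=np.zeros_like(m); cv2.fillConvexPoly(M,hull,1); M=cv2.erode(M,np.ones((3,3)))
w=(M==1)&(red==0); w=cv2.morphologyEx(w.astype(np.uint8),2,np.ones((3,3))); k=max(cv2.findContours(w,0,1)[0],key=cv2.contourArea).reshape(-1,2)
print("basket",cv2.minAreaRect(np.array([ray(t,*p,.021)[:2] for p in k],np.float32)))
print("mat",cv2.minAreaRect(np.array([ray(t,*p[0],.003)[:2] for p in hull],np.float32)))
```

```text
cheese (336.1488037109375, 242.9709014892578) (30.460704803466797, 31.96498680114746) [0.54168339 0.30042523 0.049     ]
cheese (322.3483581542969, 160.85140991210938) (33.67855453491211, 34.55957794189453) [0.5180746  0.36679997 0.049     ]
basket ((0.45981645584106445, -0.1070580780506134), (0.11180010437965393, 0.16086748242378235), 83.4565658569336)
mat ((0.46014705300331116, -0.11196267604827881), (0.12114011496305466, 0.18864525854587555), 81.8257064819336)
```

Run:
```python
from h import *
plan(.5417,.3004,.12,9.5)
```

```text
at [0.5234 0.3208 0.2486] a=9.8 t=43.4 w=1.00 F [ 0.6  0.3 -0.3]
turn 0.002 then shift x -0.232 y 0.147 z 1.286
```

```bash
python3 -m inch '[[[-0.23,0.15,0.2],0.002,1],[[-0.23,0.15,0.5],0.002,1],[[-0.23,0.15,0.9],0.002,1],[[-0.23,0.15,1],0.002,1],[[-0.23,0.15,1],0.002,1]]'
python3 - <<'E'
from h import *
c=cam("wrist"); save(c,"w9"); plan(.5417,.3004,.036,9.5)
im=c["im"]; H,S,V=cv2.split(cv2.cvtColor(im,cv2.COLOR_BGR2HSV)); m=((H>24)&(H<36)&(S>150)&(V>150)).astype(np.uint8)
for k in cv2.findContours(m,0,1)[0]:
    if cv2.contourArea(k)>300: e=cv2.fitEllipse(k); print("cheese",e[0],e[1],ray(c,*e[0],.049))
E
```

```text
time_s: 44.02
position: [0.5431, 0.2998, 0.1495]
ee_rot: [-0.0, 0.647, 0.763, -0.0]
contact_force: [-0.0, 0.5, 0.4]
width: 1.003
grip_force: 0.0
at [0.5438 0.2998 0.1503] a=9.4 t=44.1 w=1.00 F [0.2 0.6 0.7]
turn -0.001 then shift x 0.009 y -0.019 z 1.143
cheese (317.48236083984375, 252.24205017089844) (43.849273681640625, 45.72490692138672) [0.54207252 0.30026213 0.049     ]
cheese (294.6439208984375, 131.881591796875) (50.06925582885742, 52.1336784362793) [0.51838055 0.36698833 0.049     ]
```

```bash
python3 -m inch '[[[0.01,-0.015,0.4],0,1],[[0.01,-0.015,0.8],0,1],[[0.01,-0.015,1],0,1],[[0.01,-0.015,1.0],0,1]]' >/dev/null
python3 -m inch '[[[0,0,0.12],0,1],[[0,0,0.14],0,1],[[0,0,0.14],0,1]]'
python3 -m inch '[[[0,0,0],0,-1],[[0,0,0],0,-1],[[0,0,0],0,-1],[[0,0,0],0,-1],[[0,0,0],0,-1],[[0,0,0],0,-1]]'
python3 -m inch '[[[0,0,-0.3],0,-1],[[0,0,-0.6],0,-1],[[0,0,-1],0,-1],[[0,0,-1],0,-1]]'
python3 -m inch '[[[0,0,-0.3],0,-1],[[0,0,-0.6],0.04,-1],[[0,0,-0.8],0.088,-1],[[0,0,-0.8],0.088,-1],[[0,0,-0.8],0.088,-1]]'
python3 - <<'E'
from h import *
ax=np.radians(83.6); u=np.array([np.cos(ax),np.sin(ax)]); b=np.array([.4703,-.038])
for s in(.07,-.07): plan(*(b+s*u),.2,-6.4)
c=cam("wrist"); save(c,"w10")
E
```

```text
time_s: 44.95
position: [0.5421, 0.3, 0.0357]
ee_rot: [0.0, 0.647, 0.762, 0.0]
contact_force: [-0.3, 0.6, -0.8]
width: 1.001
grip_force: 0.0
time_s: 45.7
position: [0.5421, 0.3, 0.0361]
ee_rot: [0.0, 0.647, 0.762, 0.0]
contact_force: [-1.9, -0.7, 6.4]
width: 0.736
grip_force: 64.9
time_s: 46.2
position: [0.5436, 0.3003, 0.1384]
ee_rot: [0.001, 0.647, 0.762, 0.003]
contact_force: [-0.5, -0.0, -1.4]
width: 0.735
grip_force: 66.0
time_s: 46.82
position: [0.5412, 0.2998, 0.2138]
ee_rot: [-0.0, 0.745, 0.667, -0.001]
contact_force: [0.1, -0.1, -1.7]
width: 0.734
grip_force: 66.0
at [0.5412 0.2998 0.2138] a=-6.3 t=46.8 w=0.73 F [ 0.1 -0.1 -1.7]
turn 0.000 then shift x -2.736 y -0.328 z 0.138
at [0.5412 0.2998 0.2138] a=-6.3 t=46.8 w=0.73 F [ 0.1 -0.1 -1.7]
turn 0.000 then shift x -4.136 y -0.328 z 0.138
```

```bash
python3 -m inch '[[[-0.4,-0.1,0],0,-1],[[-0.9,-0.1,0],0,-1],[[-1,-0.1,0],0,-1],[[-1,-0.1,0],0,-1]]' >/dev/null
python3 -m inch '[[[-0.4,-0.1,0],0,-1],[[-0.9,-0.1,0],0,-1],[[-1,-0.1,0],0,-1],[[-1,-0.1,0],0,-1]]' >/dev/null
python3 -m inch '[[[-0.4,-0.1,0],0,-1],[[-0.9,-0.1,0],0,-1],[[-1,-0.1,0],0,-1],[[-1,-0.1,0],0,-1]]' >/dev/null
python3 -m inch '[[[-0.4,0,0],0,-1],[[-0.9,0,0],0,-1],[[-1,0,0],0,-1],[[-1,0,0],0,-1]]' >/dev/null
python3 -m inch '[[[-0.14,-0.03,0],0,-1],[[-0.14,-0.03,0.3],0,-1],[[-0.14,-0.03,0.6],0,-1],[[-0.14,-0.03,0.6],0,-1]]'
python3 - <<'E'
from h import *
plan(.4625,-.1076,.0365,-6.4)
E
```

```text
time_s: 49.38
position: [0.4612, -0.1069, 0.154]
ee_rot: [-0.001, 0.746, 0.666, -0.001]
contact_force: [0.1, -0.3, -0.9]
width: 0.732
grip_force: 66.2
at [ 0.4612 -0.1069  0.154 ] a=-6.4 t=49.4 w=0.73 F [ 0.1 -0.3 -0.9]
turn -0.000 then shift x -0.006 y 0.014 z 1.175
```

```bash
python3 -m inch '[[[0,0.01,0.3],0,-1],[[0,0.01,0.6],0,-1],[[0,0.01,0.9],0,-1],[[0,0.01,1],0,-1]]' 
python3 -m inch '[[[0,0,0.07],0,-1],[[0,0,0.11],0,-1],[[0,0,0.14],0,-1],[[0,0,0.16],0,-1],[[0,0,0.17],0,-1],[[0,0,0.17],0,-1]]'
```

```text
time_s: 49.88
position: [0.4634, -0.1075, 0.055]
ee_rot: [-0.0, 0.746, 0.666, -0.0]
contact_force: [0.9, 0.6, -0.8]
width: 0.73
grip_force: 66.2
time_s: 50.62
position: [0.4632, -0.1079, 0.0384]
ee_rot: [-0.0, 0.746, 0.666, 0.0]
contact_force: [-0.1, 0.4, -1.1]
width: 0.727
grip_force: 66.2
```

```bash
python3 -m inch '[[[0,0,0.01],0,-1],[[0,0,0.015],0,-1],[[0,0,0.02],0,-1],[[0,0,0.025],0,-1],[[0,0,0.025],0,-1]]'
```

```text
time_s: 51.25
position: [0.4632, -0.1079, 0.0361]
ee_rot: [0.0, 0.746, 0.666, 0.0]
contact_force: [-0.8, 0.4, 4.0]
width: 0.735
grip_force: 67.2
```

```bash
python3 -m inch '[[[0,0,0],0,0.7],[[0,0,0],0,0.9],[[0,0,0],0,0.9],[[0,0,-0.3],0,0.9],[[0,0,-0.8],0,0.9],[[0,0,-1],0,1],[[0,0,-1],0,1]]' 
python3 -m inch '[[[0.3,0.1,-0.5],0,1],[[0.6,0.1,-0.8],-0.04,1],[[1,0.1,-0.8],-0.088,1],[[1,0.1,-0.8],-0.088,1],[[1,0.1,-0.8],-0.088,1]]'
python3 - <<'E'
from h import *
plan(.5182,.3669,.15,9.5)
E
```

```text
time_s: 52.12
position: [0.464, -0.1079, 0.137]
ee_rot: [0.001, 0.746, 0.666, 0.001]
contact_force: [-0.1, 0.3, -0.0]
width: 0.997
grip_force: 0.0
time_s: 52.75
position: [0.484, -0.0101, 0.215]
ee_rot: [-0.0, 0.648, 0.762, -0.001]
contact_force: [-0.1, 0.2, -0.3]
width: 0.999
grip_force: 0.0
at [ 0.484  -0.0101  0.215 ] a=9.2 t=52.8 w=1.00 F [-0.1  0.2 -0.3]
turn -0.001 then shift x 3.662 y 0.959 z 0.650
```

```bash
python3 -m inch '[[[0.5,0.15,0],0,1],[[1,0.3,0],0,1],[[1,0.3,0],0,1]]' >/dev/null
python3 -m inch '[[[0.5,0.15,0],0,1],[[1,0.3,0],0,1],[[1,0.3,0],0,1]]' >/dev/null
python3 -m inch '[[[0.5,0.15,0],0,1],[[1,0.3,0],0,1],[[1,0.3,0],0,1]]' >/dev/null
python3 -m inch '[[[0.4,0.06,0.1],0,1],[[0.66,0.06,0.4],0,1],[[0.66,0.06,0.65],0,1],[[0.66,0.06,0.65],0,1]]'
python3 - <<'E'
from h import *
c=cam("wrist"); save(c,"w11"); plan(.5182,.3669,.036,9.5)
im=c["im"]; H,S,V=cv2.split(cv2.cvtColor(im,cv2.COLOR_BGR2HSV)); m=((H>24)&(H<36)&(S>150)&(V>150)).astype(np.uint8)
for k in cv2.findContours(m,0,1)[0]:
    if cv2.contourArea(k)>300: e=cv2.fitEllipse(k); print("cheese",e[0],e[1],ray(c,*e[0],.049))
E
```

```text
time_s: 54.38
position: [0.5198, 0.3637, 0.149]
ee_rot: [0.0, 0.648, 0.761, -0.002]
contact_force: [-0.2, 0.0, 0.1]
width: 1.001
grip_force: 0.0
at [0.5207 0.3641 0.1506] a=9.1 t=54.4 w=1.00 F [ 0.2 -0.5 -0. ]
turn -0.002 then shift x 0.032 y -0.020 z 1.146
cheese (318.0633239746094, 248.00265502929688) (44.35094451904297, 46.371585845947266) [0.51845366 0.36664932 0.049     ]
```

```bash
python3 -m inch '[[[0.03,-0.015,0.4],0,1],[[0.03,-0.015,0.8],0,1],[[0.03,-0.015,1],0,1],[[0.03,-0.015,1.0],0,1]]' >/dev/null
python3 -m inch '[[[0,0,0.12],0,1],[[0,0,0.14],0,1],[[0,0,0.14],0,1]]'
python3 -m inch '[[[0,0,0],0,-1],[[0,0,0],0,-1],[[0,0,0],0,-1],[[0,0,0],0,-1],[[0,0,0],0,-1],[[0,0,0],0,-1]]'
python3 -m inch '[[[0,0,-0.3],0,-1],[[0,0,-0.6],0,-1],[[0,0,-1],0,-1],[[0,0,-1],0,-1]]'
python3 -m inch '[[[0,0,-0.3],0,-1],[[0,0,-0.6],0.04,-1],[[0,0,-0.8],0.088,-1],[[0,0,-0.8],0.088,-1],[[0,0,-0.8],0.088,-1]]'
python3 - <<'E'
from h import *
plan(.478,.0316,.2,-6.4)
E
```

```text
time_s: 55.3
position: [0.5181, 0.37, 0.0372]
ee_rot: [0.0, 0.647, 0.762, 0.0]
contact_force: [-0.0, 0.4, 0.0]
width: 1.0
grip_force: 0.0
time_s: 56.05
position: [0.5181, 0.37, 0.0376]
ee_rot: [-0.0, 0.647, 0.762, 0.0]
contact_force: [-0.9, -0.2, 6.3]
width: 0.734
grip_force: 64.9
time_s: 56.55
position: [0.5196, 0.3704, 0.1399]
ee_rot: [0.001, 0.647, 0.762, 0.003]
contact_force: [-0.6, 0.5, -1.4]
width: 0.732
grip_force: 66.0
time_s: 57.18
position: [0.5172, 0.3697, 0.2152]
ee_rot: [-0.0, 0.745, 0.667, -0.001]
contact_force: [0.4, 0.2, -1.5]
width: 0.733
grip_force: 66.0
at [0.5172 0.3697 0.2152] a=-6.3 t=57.2 w=0.73 F [ 0.4  0.2 -1.5]
turn 0.000 then shift x -3.404 y -0.012 z 0.152
```

```bash
python3 -m inch '[[[-0.4,0,0],0,-1],[[-0.9,0,0],0,-1],[[-1,0,0],0,-1],[[-1,0,0],0,-1]]' >/dev/null
python3 -m inch '[[[-0.4,0,0],0,-1],[[-0.9,0,0],0,-1],[[-1,0,0],0,-1],[[-1,0,0],0,-1]]' >/dev/null
python3 -m inch '[[[-0.4,0,0],0,-1],[[-0.9,0,0],0,-1],[[-1,0,0],0,-1],[[-1,0,0],0,-1]]' >/dev/null
python3 -m inch '[[[-0.3,0,0],0,-1],[[-0.4,-0.01,0],0,-1],[[-0.4,-0.01,0.3],0,-1],[[-0.4,-0.01,0.6],0,-1],[[-0.4,-0.01,0.6],0,-1]]'
python3 - <<'E'
from h import *
plan(.478,.0316,.0375,-6.4)
E
```

```text
time_s: 59.3
position: [0.4776, 0.0337, 0.1553]
ee_rot: [-0.001, 0.746, 0.666, -0.001]
contact_force: [-0.1, -0.1, -1.5]
width: 0.729
grip_force: 66.2
at [0.4776 0.0337 0.1553] a=-6.4 t=59.3 w=0.73 F [-0.1 -0.1 -1.5]
turn -0.000 then shift x -0.020 y 0.007 z 1.178
```

```bash
python3 -m inch '[[[0,0,0.3],0,-1],[[0,0,0.6],0,-1],[[0,0,0.9],0,-1],[[0,0,1],0,-1]]' >/dev/null
python3 -m inch '[[[0,0,0.07],0,-1],[[0,0,0.11],0,-1],[[0,0,0.14],0,-1],[[0,0,0.16],0,-1],[[0,0,0.17],0,-1],[[0,0,0.17],0,-1]]'
python3 -m inch '[[[0,0,0.01],0,-1],[[0,0,0.015],0,-1],[[0,0,0.02],0,-1],[[0,0,0.02],0,-1]]'
```

```text
time_s: 60.55
position: [0.4784, 0.0321, 0.0398]
ee_rot: [0.0, 0.746, 0.666, 0.0]
contact_force: [-0.1, 0.0, -0.6]
width: 0.733
grip_force: 66.2
time_s: 61.05
position: [0.4784, 0.0321, 0.0378]
ee_rot: [0.0, 0.746, 0.666, -0.0]
contact_force: [-0.3, 0.1, -1.4]
width: 0.734
grip_force: 66.2
```

```bash
python3 -m inch '[[[0,0,0.005],0,-1],[[0,0,0.01],0,-1],[[0,0,0.01],0,-1]]'
python3 -m inch '[[[0,0,0],0,0.7],[[0,0,0],0,0.9],[[0,0,0],0,0.9],[[0,0,-0.3],0,0.9],[[0,0,-0.8],0,0.9],[[0,0,-1],0,1],[[0,0,-1],0,1]]' 
python3 -m inch '[[[0.3,0,-0.5],0,1],[[0.6,0,-0.8],-0.04,1],[[1,0,-0.8],-0.089,1],[[1,0,-0.8],-0.089,1],[[1,0,-0.8],-0.089,1]]' >/dev/null
python3 - <<'E'
from h import *
plan(.1855,.5251,.2,9.7)
E
```

```text
time_s: 61.42
position: [0.4784, 0.0321, 0.0375]
ee_rot: [-0.0, 0.746, 0.666, 0.0]
contact_force: [-2.8, 0.4, 13.8]
width: 0.73
grip_force: 67.9
time_s: 62.3
position: [0.4792, 0.0324, 0.138]
ee_rot: [0.001, 0.746, 0.666, 0.001]
contact_force: [0.4, -0.0, -0.6]
width: 0.996
grip_force: 0.0
at [0.4892 0.1309 0.2158] a=9.4 t=62.9 w=1.00 F [ 0.4  0.8 -0.9]
turn -0.001 then shift x 4.397 y -2.329 z 0.158
```

```bash
python3 -m inch '[[[0.5,-0.1,0],0,1],[[1,-0.2,0],0,1],[[1,-0.2,0],0,1]]' >/dev/null
python3 -m inch '[[[0.5,-0.2,0],0,1],[[1,-0.5,0],0,1],[[1,-0.5,0],0,1]]' >/dev/null
python3 -m inch '[[[0.4,-0.3,0],0,1],[[0.9,-0.6,0],0,1],[[0.9,-0.6,0],0,1]]' >/dev/null
python3 -m inch '[[[0.4,-0.3,0],0,1],[[0.9,-0.6,0],0,1],[[0.9,-0.6,0],0,1]]' >/dev/null
python3 -m inch '[[[0.4,-0.3,0],0.0,1],[[0.6,-0.43,0],-0.001,1],[[0.6,-0.43,0.1],-0.001,1],[[0.6,-0.43,0.16],-0.001,1],[[0.6,-0.43,0.16],-0.001,1]]'
python3 - <<'E'
from h import *
plan(.1855,.5251,.0802,9.7)
c=cam("wrist"); save(c,"w12"); s=cam("scene"); save(s,"s2"); t=cam("top"); save(t,"t5")
o=np.zeros((600,800,3),np.uint8); o[:360,:480]=cv2.resize(c["im"],(480,360)); o[:300,482:800]=cv2.resize(s["im"][180:280,267:373],(318,300),interpolation=2)
o[310:600,482:800]=cv2.resize(t["im"][225:303,304:400],(318,290),interpolation=2)
o[365:600,:480]=cv2.resize(t["im"][170:287,200:440],(480,235)); cv2.imwrite("pics/m.png",o)
E
```

```text
time_s: 65.05
position: [0.1887, 0.5255, 0.2003]
ee_rot: [0.001, 0.646, 0.763, -0.001]
contact_force: [0.1, -0.6, 0.5]
width: 1.001
grip_force: 0.0
at [0.1887 0.5255 0.2003] a=9.5 t=65.0 w=1.00 F [ 0.1 -0.6  0.5]
turn -0.001 then shift x 0.002 y -0.033 z 1.201
```

View pics/m.png

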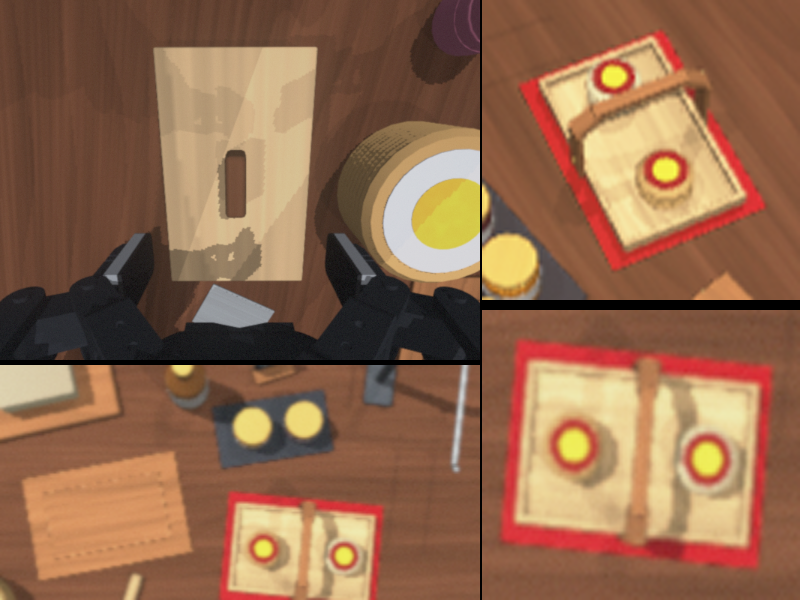

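```bash
python3 -m inch '[[[0,-0.03,0.4],-0.001,1],[[0,-0.03,0.8],-0.001,1],[[0,-0.03,1],-0.001,1],[[0,-0.03,1],-0.001,1]]' >/dev/null
python3 -m inch '[[[0,0,0.1],0,1],[[0,0,0.19],0,1],[[0,0,0.19],0,1]]' 
python3 -m inch '[[[0,0,0],0,-1],[[0,0,0],0,-1],[[0,0,0],0,-1],[[0,0,0],0,-1],[[0,0,0],0,-1],[[0,0,0],0,-1],[[0,0,0],0,-1],[[0,0,0],0,-1]]'
python3 -m inch '[[[0,0,-0.2],0,-1],[[0,0,-0.5],0,-1],[[0,0,-0.8],0,-1],[[0,0,-1],0,-1],[[0,0,-1],0,-1]]'
python3 -m inch '[[[0,0,-0.2],0,-1],[[0,0,-0.4],0,-1],[[0,0,-0.4],0,-1]]'
python3 - <<'E'
from h import *
plan(.5419,.3025,.2257,9.7)
E
```

```text
time_s: 66.08
position: [0.1842, 0.5263, 0.0815]
ee_rot: [0.0, 0.644, 0.765, -0.0]
contact_force: [0.5, 0.3, 0.6]
width: 0.999
grip_force: 0.0
time_s: 67.08
position: [0.1846, 0.5267, 0.0822]
ee_rot: [-0.0, 0.644, 0.765, 0.0]
contact_force: [0.1, -1.9, 6.2]
width: 0.197
grip_force: 59.8
time_s: 67.7
position: [0.1844, 0.5269, 0.1826]
ee_rot: [-0.0, 0.644, 0.765, 0.001]
contact_force: [-0.2, 0.3, -3.9]
width: 0.2
grip_force: 59.1
time_s: 68.08
position: [0.1843, 0.5266, 0.2216]
ee_rot: [-0.0, 0.644, 0.765, 0.0]
contact_force: [-0.8, 0.7, -3.4]
width: 0.201
grip_force: 59.1
at [0.1843 0.5266 0.2216] a=9.9 t=68.1 w=0.20 F [-0.8  0.7 -3.4]
turn 0.001 then shift x -2.812 y 3.147 z -0.041
```

```bash
python3 -m inch '[[[-0.3,0.3,0],0.001,-1],[[-0.6,0.7,0],0.001,-1],[[-0.9,1,0],0.001,-1],[[-0.9,1,0],0.001,-1]]' >/dev/null
python3 -m inch '[[[-0.3,0.3,0],0,-1],[[-0.6,0.7,0],0,-1],[[-0.9,1,0],0,-1],[[-0.9,1,0],0,-1]]' >/dev/null
python3 -m inch '[[[-0.3,0.3,0],0,-1],[[-0.6,0.7,0],0,-1],[[-0.9,1,0],0,-1],[[-0.9,1,0],0,-1]]' >/dev/null
python3 -m inch '[[[-0.09,0.15,0],0,-1],[[-0.09,0.15,0.2],0,-1],[[-0.09,0.15,0.5],0,-1],[[-0.09,0.15,0.8],0,-1],[[-0.09,0.15,0.8],0,-1],[[-0.09,0.15,0.8],0,-1]]'
python3 - <<'E'
from h import *
plan(.5419,.3047,.11,9.7)
E
```

```text
time_s: 70.32
position: [0.5424, 0.3054, 0.1426]
ee_rot: [0.0, 0.645, 0.765, 0.0]
contact_force: [0.1, -0.9, -2.7]
width: 0.202
grip_force: 59.5
at [0.5424 0.3054 0.1426] a=9.7 t=70.3 w=0.20 F [ 0.1 -0.9 -2.7]
turn 0.000 then shift x -0.006 y -0.006 z 0.326
```

```bash
python3 -m inch '[[[-0.006,-0.005,0.15],0,-1],[[-0.006,-0.005,0.3],0,-1],[[-0.006,-0.005,0.4],0,-1],[[-0.006,-0.005,0.46],0,-1],[[-0.006,-0.005,0.5],0,-1],[[-0.006,-0.005,0.52],0,-1],[[-0.006,-0.005,0.535],0,-1],[[-0.006,-0.005,0.535],0,-1]]'
```

```text
time_s: 71.32
position: [0.5416, 0.3041, 0.0884]
ee_rot: [0.0, 0.645, 0.764, 0.0]
contact_force: [-0.1, -0.5, -1.8]
width: 0.197
grip_force: 59.7
```

```bash
python3 -m inch '[[[0,0,0.01],0,-1],[[0,0,0.015],0,-1],[[0,0,0.02],0,-1],[[0,0,0.02],0,-1]]'
```

```text
time_s: 71.82
position: [0.5417, 0.3041, 0.0882]
ee_rot: [-0.0, 0.645, 0.764, 0.001]
contact_force: [-6.4, -1.5, 16.1]
width: 0.199
grip_force: 62.4
```

Seated at the expected height. Release, back off and check.

```bash
python3 -m inch '[[[0,0,-0.015],0,0],[[0,0,-0.015],0,1],[[0,0,-0.015],0,1],[[0,0,-0.015],0,1],[[0,0,-0.3],0,1],[[0,0,-0.7],0,1],[[0,0,-1],0,1],[[0,0,-1],0,1]]' >/dev/null
python3 -m inch '[[[0,0,-0.3],0,1],[[0,0,-0.5],0,1],[[0,0,-0.5],0,1]]'
python3 - <<'E'
from h import *
c=cam("wrist"); save(c,"w13"); s=cam("scene"); save(s,"s3"); t=cam("top"); save(t,"t6")
o=np.zeros((480,800,3),np.uint8); o[:,:480]=c["im"][:,80:560]; o[:240,485:800]=cv2.resize(s["im"][180:380,240:440],(315,240),interpolation=2); o[245:480,485:800]=cv2.resize(t["im"][170:310,200:400],(315,235),interpolation=2); cv2.imwrite("pics/f.png",o)
E
```

```text
time_s: 73.2
position: [0.542, 0.3042, 0.2367]
ee_rot: [0.0, 0.645, 0.764, 0.001]
contact_force: [0.6, -0.3, 0.1]
width: 1.0
grip_force: 0.0
```

View pics/f.png

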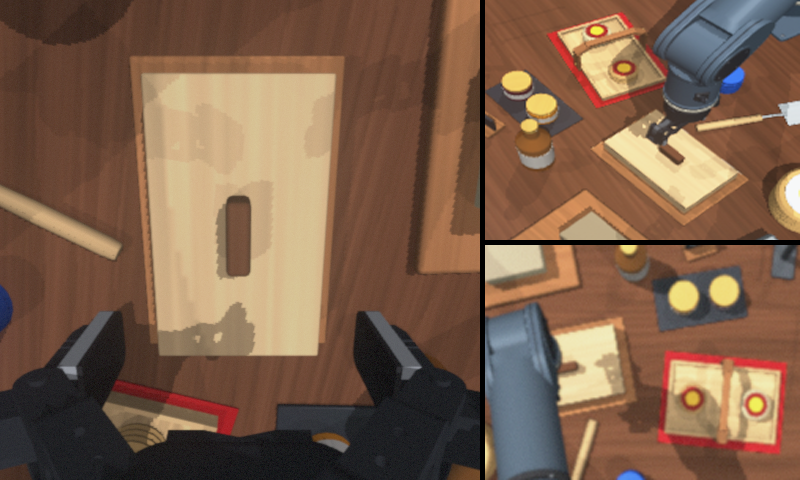

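The cover sits squarely on the dish, both jars stand on the slate, and both cheeses stand upright in the basket on the mat.

```bash
python3 -c "
from workcell import manip
print(manip.finish_job())"
```

```text
the job is handed in; nothing more can be done
None
```

The job is handed in at about 73 s: the basket is centred on the mat with both cheeses (all there were) upright in it, both jars stand on the slate, and the cover is back on the dish; I have no verdict from the judge.

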